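# Find the waste flap that rocks and push it open

## Robot

A 7-joint arm with a two-finger parallel gripper is mounted at the origin on the work surface. World frame = base frame: x ahead of the robot, y to its left, z up, the work surface at z = 0. Lengths are in m, angles in rad, forces in N, time in s.
With the tool pointing down it reaches from about 0.425 to 0.875 m from the base axis. Payload 8.4 kg.
Tool frame: the origin (TCP) lies at the very end of the fingers, on their centre line; the grasp point (between the pads) lies 19 mm behind it; z points along the fingers, y is the direction in which the jaws open and shut (so a half turn about z gives the same grasp; the last joint's range is limited). The gripper opens to 85 mm and grips with 20 to 120 N. Pads are 22 mm wide; open, the fingers measure 114 mm over their backs; the gripper's body (76 mm by 85 mm) begins 54 mm behind the grasp point. The pads swing forward as they close: fully open they stand 13 mm farther back than shut.
Start: joints at [1.028, 0.333, 0.04, 1.465, -0.013, 1.343, -0.059], TCP at [0.279, -0.587, 0.231] pointing down, gripper open.
Joint ranges: [-2.58, 2.58], [-0.38, 2.09], [-1.3, 1.39], [0.25, 2.4], [-1.5, 4.64], [0.08, 2.09], [-2.65, 2.65]. Speed limits (rad/s): [2.22, 2.22, 2.79, 2.79, 3.14, 3.14, 3.14].

## Interface

Orientations are given as a unit quaternion [x, y, z, w].
In Python, from bench import get_state, cams, robot gives the robot as it stands.
- The arm moves only by the tool send_rows, never from a script. Its argument "commands" is a list of rows, each a list of 4 numbers: the shift along the tool's x, y, z in m, then the turn about the tool's z in degrees. In form: [[tx, ty, tz, yaw], ...]. A call has 1 to 5 rows; each row is the pose to reach, as a shift and turn from the pose commanded when the call began, along the tool's axes at that moment; what a row does not reach only later rows make up. A row lasts 1/12 s, in which the tool goes at most 41.7 mm and 7.16 degrees, less where a joint would pass 70% of its speed; a pose out of reach is approached as far as the arm can. A call with a gripper value outside its range is refused whole. "fingers" is the gripper's target within -1 to 1 (fully open at 1, half-way at 0, shut at -1), set as the call begins (left out, the last holds). The fingers move at their own pace and stop on an object; "grip_force" is the grip in N (left out, the last holds). Time passes only in rows, so rows that repeat a pose let the fingers close. It gives the time, the measured TCP pose, the force and the opening at its end, in the units of the state.
- get_state(): the state, without advancing time (a new reading comes with each control period).
- cams.capture(name): name is "scene" or "top" or "wrist"; returns a dict with "pixels" (480x640x3 uint8, red, green, blue), "z_map" (480x640 float32, m along the optical axis (not along the pixel's ray), 0 where there is no reading), "K" (3x3 intrinsics, pixels), "rvec" (rotation vector, rad) and "tvec" (3), from world to camera coordinates, as OpenCV has them. Camera axes: x right, y down, z forward; pixel columns grow to the right and rows downward; lengths in m; the calibration is good to about 2 mm. A picture is of the moment at which its call begins.
- robot.hand_in(): hands the job in, once; it reports no verdict.
The state is a dict: "t": time; "qpos": joint angles; "dq": joint speeds; "tau": joint torques, N m; "tool_pos": TCP position; "ee_rot": TCP orientation; "ft_force": force on the tool from outside, world axes, zero at the start; "torque": the same for the moment, N m; "width": opening from 0.0 (shut) to 1.0 (fully open).
Only numpy, scipy, OpenCV 4.12 (cv2) and the standard library are available. Lean on these libraries where they do the work, as an engineer would, in place of code of your own. Each camera call takes 0.05 s, during which the arm holds its last target.

## Task

Three of the four white flaps on the blue waste station sit on full bins; the fourth has room beneath it. With shut fingers press lightly on the long side (the side towards the robot) of one flap after another until you find the one that rocks, then push that flap all the way down to its stop so that it stays open, and draw back. Do not grasp, lift or shift anything, and do not force the flaps that will not give.

Things in the scene. Friction and masses are not known exactly. Their poses are not given: they have to be found in the camera images.
- station: Blue fixed waste station, 170 deep (x) x 396 wide (y) x 115 tall, origin under its centre. Four identical white flaps lie flush in its top, 1 to 4 from +y to -y, pitch 96; behind them (+x) a ledge 59 deep, in front (-x, robot side) a rim 14 wide. Under each is a well 97 x 86 x 109 deep with a bin: three unseen full bins end 1 mm under their flap and block it, the fourth is empty and 30 tall.
- pivot_1 (a point): Point on the station top at the pivot line (grey line) of flap 1, mid-width; axes as the station's. The flap, a white plate 6 thick and 83 wide (y), reaches 64 from here on its long side (-x of the station) and 30 on its short side (+x). The pivot axis runs along y, 3 below the top face.
- flap_1 (a joint): Tilt of flap 1, rad: 0 = flush, positive = long side down into the well, short side up; stops at 1.05 (fully open, long edge 55 lower) and -0.12. Over a full bin it has only 0.04 rad of play. The one over the empty bin, a different one each run, tilts against 0.06 N m of friction (1.5 N pressed 40 from the pivot); balanced, no spring, stays where left.
- pivot_2 (a point): Point on the station top at the pivot line (grey line) of flap 2, mid-width; axes as the station's. The flap, a white plate 6 thick and 83 wide (y), reaches 64 from here on its long side (-x of the station) and 30 on its short side (+x). The pivot axis runs along y, 3 below the top face.
- flap_2 (a joint): Tilt of flap 2, rad: 0 = flush, positive = long side down into the well, short side up; stops at 1.05 (fully open, long edge 55 lower) and -0.12. Over a full bin it has only 0.04 rad of play. The one over the empty bin, a different one each run, tilts against 0.06 N m of friction (1.5 N pressed 40 from the pivot); balanced, no spring, stays where left.
- pivot_3 (a point): Point on the station top at the pivot line (grey line) of flap 3, mid-width; axes as the station's. The flap, a white plate 6 thick and 83 wide (y), reaches 64 from here on its long side (-x of the station) and 30 on its short side (+x). The pivot axis runs along y, 3 below the top face.
- flap_3 (a joint): Tilt of flap 3, rad: 0 = flush, positive = long side down into the well, short side up; stops at 1.05 (fully open, long edge 55 lower) and -0.12. Over a full bin it has only 0.04 rad of play. The one over the empty bin, a different one each run, tilts against 0.06 N m of friction (1.5 N pressed 40 from the pivot); balanced, no spring, stays where left.
- pivot_4 (a point): Point on the station top at the pivot line (grey line) of flap 4, mid-width; axes as the station's. The flap, a white plate 6 thick and 83 wide (y), reaches 64 from here on its long side (-x of the station) and 30 on its short side (+x). The pivot axis runs along y, 3 below the top face.
- flap_4 (a joint): Tilt of flap 4, rad: 0 = flush, positive = long side down into the well, short side up; stops at 1.05 (fully open, long edge 55 lower) and -0.12. Over a full bin it has only 0.04 rad of play. The one over the empty bin, a different one each run, tilts against 0.06 N m of friction (1.5 N pressed 40 from the pivot); balanced, no spring, stays where left.
- amber_bottle: Small amber glass bottle, 40 dia x 85 tall, standing loose on the station's rear ledge; origin at the centre of its foot. Leave alone.
- white_jar: Small white plastic jar, 40 dia x 50 tall, standing loose on the station's rear ledge; origin at the centre of its foot. Leave alone.
- tip_box: Blue pipette-tip box with white top, 85 x 125 x 67 tall, loose on the bench at the left; origin under its centre. Leave alone.
- tube_rack: White rack with 16 yellow-capped tubes, 70 x 160 x 60 tall, loose on the bench at the right; origin under its centre. Leave alone.
- wash_bottle: Clear bottle with blue cap, 64 dia x 150 tall, at the left; origin at the centre of its foot. Leave alone.
- pipette: Hand pipette lying on the bench at the right, 260 long along its x axis, 28 thick; origin on the bench under its middle. Leave alone.
- screw_cap: Loose white screw cap, 44 dia x 18 tall, lying on the station's rear ledge between bottle and jar; origin under its centre. Leave alone.

How it is judged:
On the way:
1. the fingers press a flap that gives: it is tilted by more than 0.1 rad (contact force between the fingers and station above 0.3 N and value of joint any of flap_1, flap_2, flap_3, flap_4 above 0.1 rad), for 0.05 s.
At the end, for the whole second after the job is handed in: The flap over the empty bin is open by more than 0.85 rad (stop at 1.05) and at rest, the other three are tilted by less than 0.1 rad, and every bystander is within 30 mm of where it stood (((value of joint flap_1 above 0.85 rad and value of joint each of flap_2, flap_3, flap_4 below 0.1 rad and velocity of joint flap_1 between -0.05 and 0.05 rad/s) or (value of joint flap_2 above 0.85 rad and value of joint each of flap_1, flap_3, flap_4 below 0.1 rad and velocity of joint flap_2 between -0.05 and 0.05 rad/s) or (value of joint flap_3 above 0.85 rad and value of joint each of flap_1, flap_2, flap_4 below 0.1 rad and velocity of joint flap_3 between -0.05 and 0.05 rad/s) or (value of joint flap_4 above 0.85 rad and value of joint each of flap_1, flap_2, flap_3 below 0.1 rad and velocity of joint flap_4 between -0.05 and 0.05 rad/s)) and distance of each of amber_bottle, white_jar, tip_box, tube_rack, wash_bottle, pipette, screw_cap from where it was at the start of the episode below 0.03 m); the robot touches nothing.
It fails at once if a bystander is lifted, carried or shoved (moved more than 30 mm) (distance of any of amber_bottle, white_jar, tip_box, tube_rack, wash_bottle, pipette, screw_cap from where it was at the start of the episode above 0.03 m).
It fails at once if the fingers grip or press a bystander with more than 5 N (contact force between the fingers and amber_bottle above 5 N or contact force between the fingers and white_jar above 5 N or contact force between the fingers and tip_box above 5 N or contact force between the fingers and tube_rack above 5 N or contact force between the fingers and wash_bottle above 5 N or contact force between the fingers and pipette above 5 N or contact force between the fingers and screw_cap above 5 N).
It fails at once if the station or a flap is forced: pressed by the fingers with more than 50 N (contact force between the fingers and station above 50 N).
It also fails if it takes over 48 s, if anything falls off the work surface, if the arm or the gripper's body presses on something with over 40 N, if the wrist force passes 120 N, or if a joint passes its speed limit or range.

## Working session

There is one attempt and no reset: what is moved stays moved. The work goes in short steps, Python scripts to look and compute and a tool call to move; the robot and the scene stay as the last step left them, time stands still between calls to the robot, and variables do not carry over. Pictures are saved under pics/ and viewed, and the job is handed in when it is done.

Besides the shell and the picture viewer there is one more tool, called after ">>>" by a JSON object that holds its "op" and its "data". send_rows: Moves the arm, as the interface text tells. Its arguments: {"type":"object","properties":{"commands":{"type":"array","items":{"type":"array","items":{"type":"number"}}},"fingers":{"type":"number"},"grip_force":{"type":"number"}},"required":["commands"]}

```bash
ls; mkdir -p pics; cat > h.py <<'E'
import numpy as np, cv2
from bench import get_state, cams, robot
def cap(n,f):
    c=cams.capture(n); cv2.imwrite(f'pics/{f}.png',c['pixels'][:,:,::-1]); np.savez(f'pics/{f}.npz',**{k:np.array(v) for k,v in c.items()}); return c
def world(c,u,v,z=None):
    K=np.array(c['K']);R,_=cv2.Rodrigues(np.array(c['rvec'],float));t=np.array(c['tvec'],float).ravel()
    d=np.linalg.inv(K)@np.array([u,v,1.])
    if z is None:
        p=d*float(c['z_map'][int(round(v)),int(round(u))]); return R.T@(p-t)
    o=-R.T@t; w=R.T@d; return o+w*(z-o[2])/w[2]
E
python3 - <<'E'
from h import *
s=get_state();print({k:np.round(v,3) for k,v in s.items()})
for n in ['scene','top']: 
    c=cap(n,n+'0')
E
```

```text
pics
{'t': np.float64(0.0), 'qpos': array([ 1.028,  0.334,  0.04 ,  1.466, -0.013,  1.343, -0.059]), 'dq': array([ 0.001,  0.001, -0.001, -0.001,  0.   , -0.001,  0.001]), 'tau': array([ 1.0000e-03, -6.5856e+01,  1.3660e+00, -4.0556e+01,  1.7000e-02,
        1.3000e-02, -0.0000e+00]), 'tool_pos': array([ 0.279, -0.587,  0.23 ]), 'ee_rot': array([ 0.975,  0.22 , -0.   , -0.001]), 'ft_force': array([0.893, 0.534, 0.068]), 'torque': array([ 0.018,  0.008, -0.004]), 'width': np.float64(0.998)}
```

View pics/scene0.png

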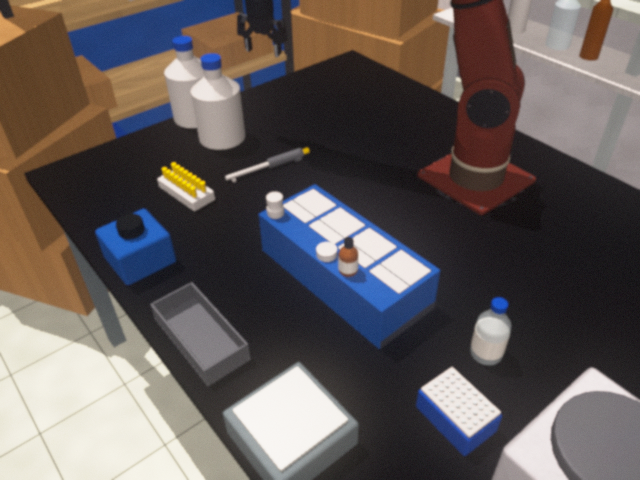

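View pics/top0.png

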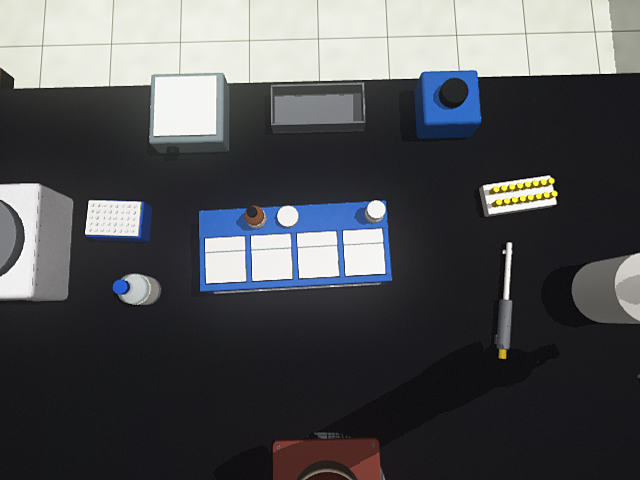

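The top view shows the four flaps at about (225,260), (271,258), (318,254) and (364,252), with the bottle, cap and jar on the ledge at rows 211–216. Next I measure the flap corners.

```bash
python3 - <<'E'
from h import *
c=dict(np.load('pics/top0.npz')); s=dict(np.load('pics/scene0.npz'))
im=c['pixels']; hsv=cv2.cvtColor(im,cv2.COLOR_RGB2HSV)
m=((hsv[...,1]<60)&(hsv[...,2]>150)).astype(np.uint8); m[:226]=0;m[295:]=0;m[:,:195]=0;m[:,395:]=0
m=cv2.morphologyEx(m,cv2.MORPH_CLOSE,np.ones((3,3)))
n,l,st,ce=cv2.connectedComponentsWithStats(m)
for i in range(1,n):
    if st[i,4]<300: continue
    r=cv2.minAreaRect(np.argwhere(l==i)[:,::-1].astype(np.float32))
    u,v=r[0]
    print(st[i],np.round(r[0],1),r[1:],'depth',world(c,u,v).round(4),'z.115',world(c,u,v,.115).round(4))
    for b in cv2.boxPoints(r): print('   ',b.round(1),world(c,*b,.115).round(4))
# plane z of station in both
for (u,v) in [(225,270),(318,262),(364,262),(300,228)]: print('top',world(c,u,v).round(4))
for (u,v) in [(313,204),(337,225),(369,246),(402,270)]: print('scene',world(s,u,v).round(4))
# second view: flaps in scene
im=s['pixels']; hsv=cv2.cvtColor(im,cv2.COLOR_RGB2HSV)
m=((hsv[...,1]<60)&(hsv[...,2]>150)).astype(np.uint8); m[:185]=0;m[295:]=0;m[:,:283]=0;m[:,440:]=0
n,l,st,ce=cv2.connectedComponentsWithStats(cv2.morphologyEx(m,cv2.MORPH_CLOSE,np.ones((3,3))))
for i in range(1,n):
    if st[i,4]>200: print(st[i],ce[i].round(1),world(s,*ce[i],.115).round(4))
E
```

```text
[ 343  228   43   48 1823] [363.8 251.5] ((45.59852981567383, 40.4211311340332), 86.42366790771484) depth [ 0.5104 -0.0893  0.1159] z.115 [ 0.5105 -0.0894  0.115 ]
    [342.2 230.1] [ 0.557 -0.046  0.115]
    [382.5 227.5] [ 0.5602 -0.1304  0.115 ]
    [385.4 273. ] [ 0.4648 -0.1321  0.115 ]
    [345.  275.6] [ 0.4617 -0.0489  0.115 ]
[ 297  231   43   47 1823] [317.6 254.1] ((45.54088592529297, 40.659523010253906), 86.8201675415039) depth [0.5071 0.0065 0.1184] z.115 [0.5076 0.0065 0.115 ]
    [296.  232.5] [0.5542 0.0505 0.115 ]
    [336.6 230.2] [ 0.5569 -0.0344  0.115 ]
    [339.2 275.7] [ 0.4616 -0.0368  0.115 ]
    [298.6 278. ] [0.4591 0.0468 0.115 ]
[ 251  233   42   48 1827] [271.  256.7] ((45.710113525390625, 40.2401237487793), 87.27368927001953) depth [0.5047 0.1032 0.114 ] z.115 [0.5046 0.1031 0.115 ]
    [249.8 234.8] [0.5517 0.147  0.115 ]
    [290.  232.9] [0.5537 0.063  0.115 ]
    [292.2 278.6] [0.4582 0.0599 0.115 ]
    [252.  280.5] [0.4563 0.1426 0.115 ]
[ 205  236   42   48 1828] [224.8 259.3] ((45.710113525390625, 40.3828125), 87.27368927001953) depth [0.5018 0.1993 0.1133] z.115 [0.5016 0.1989 0.115 ]
    [203.6 237.4] [0.5487 0.2436 0.115 ]
    [243.9 235.5] [0.5506 0.1594 0.115 ]
    [246.1 281.1] [0.4552 0.1548 0.115 ]
    [205.8 283.1] [0.4533 0.2378 0.115 ]
top [0.4792 0.1982 0.116 ]
top [0.491  0.0061 0.1156]
top [ 0.4884 -0.0887  0.1176]
top [0.5633 0.042  0.1165]
scene [ 0.5012 -0.0872  0.1137]
scene [0.5083 0.0075 0.1153]
scene [0.4998 0.1032 0.114 ]
scene [0.4968 0.1994 0.1133]
[283 189  53  34 980] [308.7 205.3] [ 0.5128 -0.0886  0.115 ]
[ 309  208   56   54 1471] [334.1 231.5] [0.5271 0.0201 0.115 ]
[ 338  228   58   46 1209] [367. 250.] [0.5121 0.1104 0.115 ]
[ 370  250   61   43 1426] [399.7 270.9] [0.5037 0.1994 0.115 ]
```

```bash
cat >> h.py <<'E'
from scipy.spatial.transform import Rotation as Ro
F={4:(.5105,-.0894),3:(.5076,.0065),2:(.5046,.1031),1:(.5016,.199)}
PSI=0.031
def tgt(n,d): # point d in front of pivot of flap n
    c=np.array(F[n]);ax=np.array([np.cos(PSI),np.sin(PSI)]); return c+ax*(.017-d)
def plan(x,y,z):
    s=get_state();R=Ro.from_quat(s['ee_rot']).as_matrix()
    d=R.T@(np.array([x,y,z])-s['tool_pos'])
    yaw=np.degrees(np.arctan2(R[1,0],R[0,0])-PSI)
    print('t',round(float(s['t']),2),'pos',np.round(s['tool_pos'],4),'tz',R[:,2].round(3),'F',np.round(s['ft_force'],2),'w',round(float(s['width']),2))
    print('tool delta',d.round(4),'yaw+',yaw.round(2),'len',np.linalg.norm(d).round(3))
E
python3 - <<'E'
from h import *
for n in F: print(n,tgt(n,.038).round(4))
plan(*tgt(4,.038),.16)
E
```

```text
4 [ 0.4895 -0.0901]
3 [0.4866 0.0058]
2 [0.4836 0.1024]
1 [0.4806 0.1983]
t 0.1 pos [ 0.2789 -0.5867  0.2305] tz [-0.001  0.001 -1.   ] F [ 0.75 -0.69 -0.33] w 1.0
tool delta [ 0.4035 -0.358   0.071 ] yaw+ 23.65 len 0.544
```

>>> {"op": "send_rows", "data": {"commands": [[0.025,-0.022,0,4.7],[0.052,-0.046,0,9.4],[0.08,-0.07,0,14.1],[0.108,-0.095,0,18.8],[0.136,-0.12,0,23.6]], "fingers": -1, "grip_force": 20}}

```text
t: 0.52
tool_pos: [0.3506, -0.4184, 0.2309]
ee_rot: [1.0, 0.014, -0.0, -0.0]
ft_force: [1.2, -0.6, 0.7]
width: 0.302
```

```bash
python3 - <<'E'
from h import *
plan(*tgt(4,.038),.16)
E
```

```text
t 0.52 pos [ 0.3506 -0.4184  0.2309] tz [-0.001  0.    -1.   ] F [ 1.17 -0.57  0.68] w 0.3
tool delta [ 0.148  -0.3244  0.071 ] yaw+ -0.2 len 0.364
```

>>> {"op": "send_rows", "data": {"commands": [[0.016,-0.035,0,0],[0.032,-0.07,0,0],[0.048,-0.105,0,0],[0.064,-0.14,0,0],[0.08,-0.175,0,0]]}}

```text
t: 0.93
tool_pos: [0.4249, -0.2409, 0.2312]
ee_rot: [1.0, 0.016, -0.0, 0.0]
ft_force: [0.2, 0.3, -0.0]
width: -0.003
```

>>> {"op": "send_rows", "data": {"commands": [[0.016,-0.035,0.01,0],[0.032,-0.07,0.025,0],[0.048,-0.105,0.04,0],[0.064,-0.14,0.055,0],[0.068,-0.149,0.065,0]]}}

```text
t: 1.35
tool_pos: [0.489, -0.0851, 0.165]
ee_rot: [1.0, 0.019, -0.0, -0.001]
ft_force: [0.5, 0.3, -0.4]
width: 0.001
```

>>> {"op": "send_rows", "data": {"commands": [[0,0,0,0],[0,0,0,0]]}}

```text
t: 1.52
tool_pos: [0.4875, -0.0915, 0.1657]
ee_rot: [1.0, 0.017, -0.001, -0.0]
ft_force: [0.3, -0.9, 0.6]
width: -0.0
```

```bash
python3 - <<'E'
from h import *
plan(*tgt(4,.038),.13)
cap('wrist','w1');cap('scene','s1')
E
```

```text
t 1.52 pos [ 0.4875 -0.0915  0.1657] tz [-0.002  0.    -1.   ] F [ 0.34 -0.92  0.58] w -0.0
tool delta [ 0.0022 -0.0013  0.0357] yaw+ 0.14 len 0.036
```

View pics/w1.png

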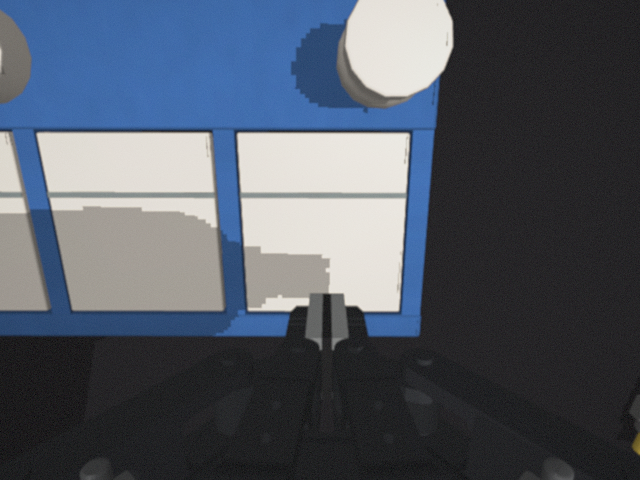

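View pics/s1.png

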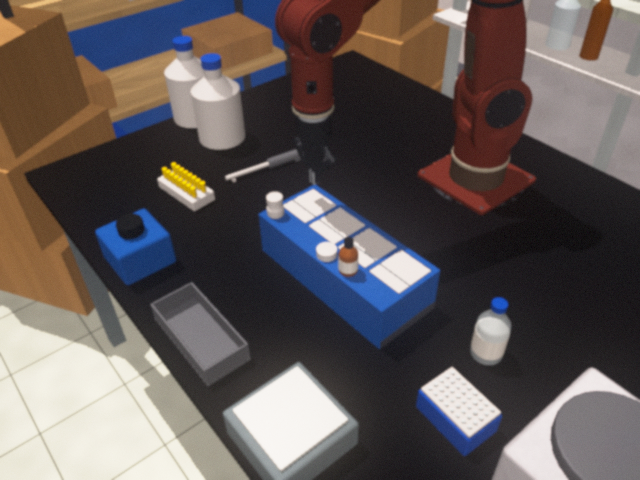

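The wrist view shows flap 4 with its grey pivot line at row 195, its front edge near row 312, and the shut fingertips at (327,293). I check the pivot from this second view.

```bash
python3 - <<'E'
from h import *
c=dict(np.load('pics/w1.npz'))
for u,v in [(323,195),(245,312),(400,312),(238,132),(410,132),(128,194)]: print(u,v,world(c,u,v,.115).round(4),world(c,u,v).round(4))
print('pivots',[ (n,tgt(n,0).round(4)) for n in F])
K=c['K'];p,_=cv2.projectPoints(np.array([get_state()['tool_pos']]),c['rvec'],c['tvec'],K,None);print(p)
E
```

```text
323 195 [ 0.5283 -0.089   0.115 ] [ 0.5279 -0.089   0.1126]
245 312 [ 0.4629 -0.0485  0.115 ] [ 0.4617 -0.048   0.1127]
400 312 [ 0.4656 -0.1328  0.115 ] [ 0.4632 -0.1339  0.1102]
238 132 [ 0.5571 -0.0477  0.115 ] [ 0.5568 -0.0451  0.1028]
410 132 [ 0.5597 -0.1294  0.115 ] [ 0.5597 -0.1309  0.1075]
128 194 [0.5256 0.0078 0.115 ] [0.5256 0.0078 0.1149]
pivots [(4, array([ 0.5275, -0.0889])), (3, array([0.5246, 0.007 ])), (2, array([0.5216, 0.1036])), (1, array([0.5186, 0.1995]))]
[[[329.41457077 317.64623219]]]
```

Both views agree to 1 mm, so I descend on flap 4.

>>> {"op": "send_rows", "data": {"commands": [[0.002,0,0.012,0],[0.002,0,0.026,0],[0.002,0,0.036,0],[0.002,0,0.042,0],[0.002,0,0.042,0]]}}

```text
t: 2.03
tool_pos: [0.489, -0.0921, 0.1228]
ee_rot: [1.0, 0.015, -0.001, -0.0]
ft_force: [-0.5, 0.4, -0.4]
width: 0.004
```

>>> {"op": "send_rows", "data": {"commands": [[0,0,0.002,0],[0,0,0.004,0],[0,0,0.006,0],[0,0,0.008,0],[0,0,0.008,0]]}}

```text
t: 2.45
tool_pos: [0.4899, -0.0916, 0.1162]
ee_rot: [1.0, 0.016, -0.0, -0.0]
ft_force: [-0.4, -1.0, 0.2]
width: 0.002
```

>>> {"op": "send_rows", "data": {"commands": [[0,0,0.001,0],[0,0,0.001,0],[0,0,0.002,0],[0,0,0.002,0]]}}

```text
t: 2.78
tool_pos: [0.49, -0.0916, 0.1146]
ee_rot: [1.0, 0.016, 0.0, 0.0]
ft_force: [-0.9, -0.3, 3.8]
width: 0.001
```

>>> {"op": "send_rows", "data": {"commands": [[0,0,0.001,0],[0,0,0.001,0],[0,0,0.002,0],[0,0,0.002,0]]}}

```text
t: 3.12
tool_pos: [0.4901, -0.0917, 0.1144]
ee_rot: [1.0, 0.016, 0.0, 0.0]
ft_force: [-10.6, 1.4, 22.7]
width: -0.003
```

Flap 4 is blocked: 23 N at z 0.114 and no travel. I back off and move to flap 3.

>>> {"op": "send_rows", "data": {"commands": [[0,0,-0.01,0],[0,0,-0.025,0],[0,-0.03,-0.025,0],[0,-0.065,-0.025,0],[0,-0.096,-0.025,0]]}}

```text
t: 3.53
tool_pos: [0.487, 0.0056, 0.1379]
ee_rot: [1.0, 0.015, 0.001, -0.0]
ft_force: [2.1, 1.2, -0.2]
width: 0.003
```

>>> {"op": "send_rows", "data": {"commands": [[0,0,0.006,0],[0,0,0.012,0],[0,0,0.016,0],[0,0,0.018,0],[0,0,0.018,0]]}}

```text
t: 3.95
tool_pos: [0.4865, 0.0031, 0.1186]
ee_rot: [1.0, 0.015, -0.001, 0.0]
ft_force: [0.5, 0.4, -0.2]
width: 0.002
```

```bash
python3 - <<'E'
from h import *
plan(*tgt(3,.038),.116)
E
```

```text
t 3.95 pos [0.4865 0.0031 0.1186] tz [-0.001 -0.    -1.   ] F [ 0.48  0.41 -0.2 ] w 0.0
tool delta [ 0.0002 -0.0028  0.0026] yaw+ -0.06 len 0.004
```

>>> {"op": "send_rows", "data": {"commands": [[0,-0.002,0.001,0],[0,-0.002,0.002,0],[0,-0.002,0.003,0],[0,-0.002,0.004,0],[0,-0.002,0.004,0]]}}

```text
t: 4.37
tool_pos: [0.4868, 0.0062, 0.1152]
ee_rot: [1.0, 0.016, -0.0, -0.0]
ft_force: [-0.3, -0.4, 0.4]
width: -0.003
```

>>> {"op": "send_rows", "data": {"commands": [[0,0,0.001,0],[0,0,0.001,0],[0,0,0.002,0],[0,0,0.002,0]]}}

```text
t: 4.7
tool_pos: [0.4869, 0.0063, 0.1133]
ee_rot: [1.0, 0.016, 0.0, 0.0]
ft_force: [-0.3, -0.2, 1.9]
width: 0.004
```

>>> {"op": "send_rows", "data": {"commands": [[0,0,0.001,0],[0,0,0.002,0],[0,0,0.002,0]]}}

```text
t: 4.95
tool_pos: [0.4868, 0.0063, 0.1111]
ee_rot: [1.0, 0.016, -0.0, -0.0]
ft_force: [-0.9, 0.2, 2.0]
width: 0.002
```

Flap 3 is giving: down 4 mm with only 2 N. I keep pushing and watch the force.

>>> {"op": "send_rows", "data": {"commands": [[0,0,0.002,0],[0,0,0.004,0],[0,0,0.006,0],[0,0,0.008,0],[0,0,0.008,0]]}}

```text
t: 5.37
tool_pos: [0.4867, 0.0064, 0.1029]
ee_rot: [1.0, 0.016, -0.0, -0.0]
ft_force: [0.3, -0.2, 0.3]
width: -0.001
```

```bash
python3 - <<'E'
from h import *
plan(*tgt(3,.038),.07)
cap('wrist','w2')
E
```

```text
t 5.37 pos [0.4867 0.0064 0.1029] tz [-0.  0. -1.] F [ 0.34 -0.19  0.27] w -0.0
tool delta [-0.0001  0.0006  0.0329] yaw+ 0.05 len 0.033
```

View pics/w2.png

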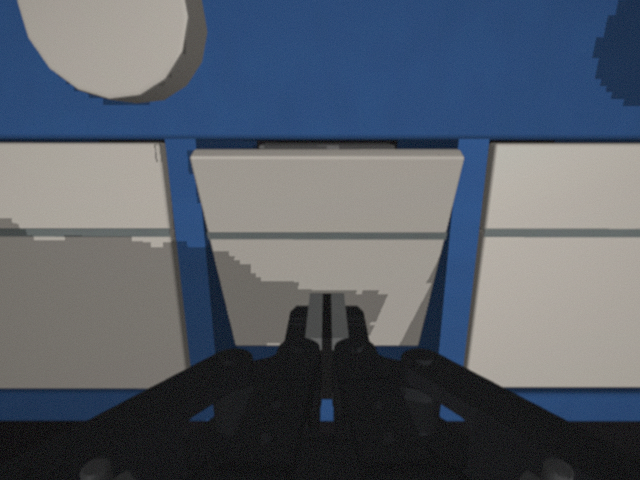

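Wrist view: flap 3 is clearly tilted, its rear edge raised at row 155 and its front edge down near row 346. The linkage knuckles at (235,360) and (425,360) look wide, so I go deeper in steps.

>>> {"op": "send_rows", "data": {"commands": [[0,0,0.003,0],[0,0,0.006,0],[0,0,0.009,0],[0,0,0.012,0],[0,0,0.012,0]]}}

```text
t: 5.83
tool_pos: [0.4862, 0.0063, 0.0904]
ee_rot: [1.0, 0.016, -0.001, -0.0]
ft_force: [0.4, 0.6, -0.4]
width: -0.003
```

>>> {"op": "send_rows", "data": {"commands": [[0,0,0.003,0],[0,0,0.006,0],[0,0,0.008,0],[0,0,0.01,0],[0,0,0.01,0]]}}

```text
t: 6.25
tool_pos: [0.4865, 0.0063, 0.0808]
ee_rot: [1.0, 0.016, -0.0, -0.0]
ft_force: [-1.0, 0.4, 0.0]
width: 0.001
```

>>> {"op": "send_rows", "data": {"commands": [[0,0,0.002,0],[0,0,0.004,0],[0,0,0.005,0],[0,0,0.005,0]]}}

```text
t: 6.58
tool_pos: [0.4867, 0.0063, 0.076]
ee_rot: [1.0, 0.016, -0.0, -0.0]
ft_force: [-0.4, 0.3, -0.1]
width: 0.001
```

```bash
python3 - <<'E'
from h import *
plan(*tgt(3,.038),.07)
cap('wrist','w3'); cap('scene','s3')
E
```

```text
t 6.58 pos [0.4867 0.0063 0.076 ] tz [-0.  0. -1.] F [-0.38  0.34 -0.08] w 0.0
tool delta [-0.0001  0.0005  0.006 ] yaw+ 0.05 len 0.006
```

View pics/w3.png

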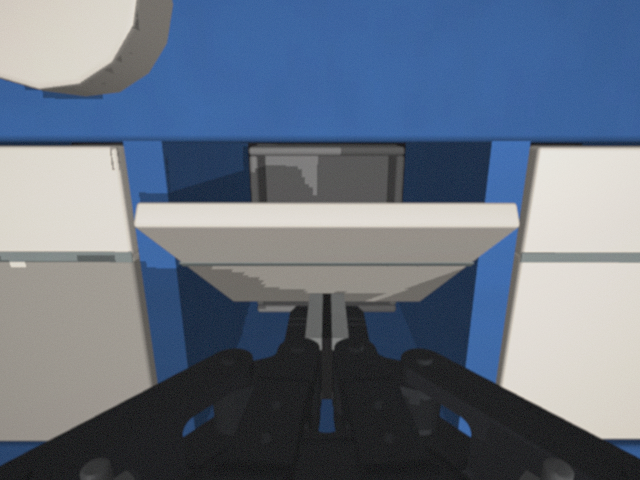

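View pics/s3.png

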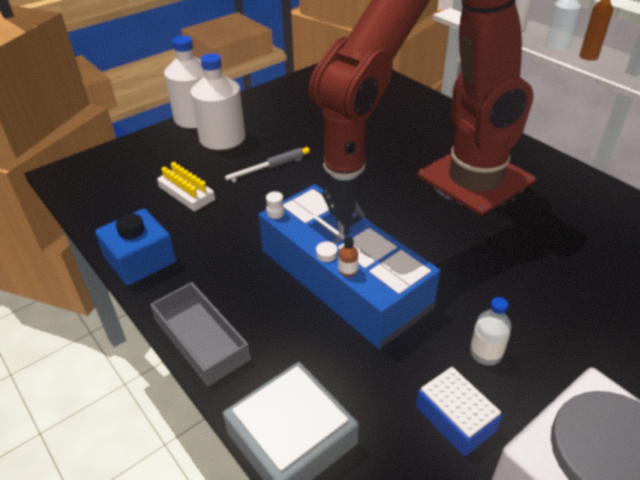

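The wrist view shows flap 3 steep, with its raised edge at row 215 and the grey bin visible behind it. I measure the tilt from the depth map.

```bash
cat >> h.py <<'E'
def tilt(c,mask):
    K=c['K'];R,_=cv2.Rodrigues(np.array(c['rvec'],float));t=np.array(c['tvec'],float).ravel()
    v,u=np.nonzero(mask); z=c['z_map'][v,u]; ok=z>0; u,v,z=u[ok],v[ok],z[ok]
    P=((np.c_[(u-K[0,2])/K[0,0]*z,(v-K[1,2])/K[1,1]*z,z])-t)@R
    q=P.mean(0); n=np.linalg.svd(P-q,full_matrices=False)[2][2]; n*=np.sign(n[2]); r=(P-q)@n
    return np.degrees(np.arccos(n[2])),np.radians(np.degrees(np.arccos(n[2]))),n.round(3),q.round(4),r.std().round(4)
E
python3 - <<'E'
from h import *
c=dict(np.load('pics/w3.npz'))
m=np.zeros((480,640),bool); m[232:256,205:450]=1; print(tilt(c,m))
m=np.zeros((480,640),bool); m[270:288,245:400]=1; print(tilt(c,m))
for v in (206,224,232,245,260,275,292): print(v,world(c,300,v).round(4))
E
```

```text
(np.float64(55.53033651770776), np.float64(0.9691872069744428), array([-0.824, -0.024,  0.566]), array([0.5328, 0.0072, 0.1275]), np.float64(0.0002))
(np.float64(55.44430356577093), np.float64(0.9676856486979352), array([-0.823, -0.024,  0.567]), array([0.5112, 0.0081, 0.0963]), np.float64(0.0001))
206 [0.5433 0.0134 0.1343]
224 [0.5398 0.0132 0.1366]
232 [0.5375 0.0133 0.1346]
245 [0.532  0.0138 0.1265]
260 [0.524  0.0145 0.1145]
275 [0.514  0.0152 0.1004]
292 [0.4981 0.0165 0.0778]
```

Tilt is 0.968 rad. About 8 mm more should reach the stop.

>>> {"op": "send_rows", "data": {"commands": [[0,0,0.002,0],[0,0,0.004,0],[0,0,0.006,0],[0,0,0.006,0]]}}

```text
t: 7.02
tool_pos: [0.4866, 0.0063, 0.0699]
ee_rot: [1.0, 0.016, -0.0, -0.0]
ft_force: [-1.0, -0.8, -0.2]
width: -0.003
```

>>> {"op": "send_rows", "data": {"commands": [[0,0,0.001,0],[0,0,0.002,0],[0,0,0.002,0]]}}

```text
t: 7.27
tool_pos: [0.4867, 0.0063, 0.0683]
ee_rot: [1.0, 0.016, -0.0, 0.0]
ft_force: [-1.5, 0.5, 3.2]
width: -0.001
```

>>> {"op": "send_rows", "data": {"commands": [[0,0,0.001,0],[0,0,0.002,0],[0,0,0.002,0]]}}

```text
t: 7.52
tool_pos: [0.4863, 0.0063, 0.0668]
ee_rot: [1.0, 0.016, -0.001, 0.0]
ft_force: [-7.7, 0.0, 13.2]
width: -0.001
```

```bash
python3 - <<'E'
from h import *
c=cap('wrist','w4')
m=np.zeros((480,640),bool); m[270:286,245:400]=1; print(tilt(c,m))
plan(*tgt(3,.038),.07)
E
```

```text
(np.float64(60.572610566373676), np.float64(1.0571914909115279), array([-0.871, -0.026,  0.491]), array([0.5189, 0.0081, 0.1063]), np.float64(0.0001))
t 7.57 pos [0.4863 0.0063 0.0669] tz [-0.001 -0.    -1.   ] F [-7.76 -0.65 12.38] w 0.0
tool delta [ 0.0003  0.0004 -0.0031] yaw+ 0.05 len 0.003
```

View pics/w4.png

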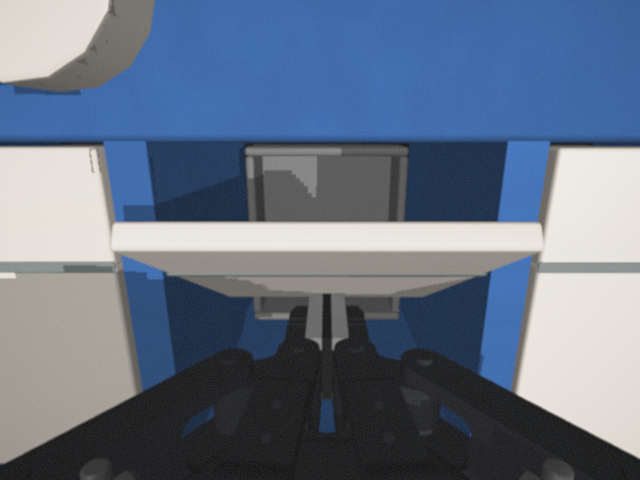

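The flap is at its stop: tilt 1.057 rad, with the force rising to 13 N. I ease off 4 mm away from the plate, then straight up.

>>> {"op": "send_rows", "data": {"commands": [[-0.002,0,-0.001,0],[-0.004,0,-0.003,0],[-0.004,0,-0.01,0],[-0.004,0,-0.025,0],[-0.004,0,-0.045,0]]}}

```text
t: 7.98
tool_pos: [0.4819, 0.0062, 0.1111]
ee_rot: [1.0, 0.016, -0.001, -0.0]
ft_force: [0.9, -0.1, -0.4]
width: -0.004
```

>>> {"op": "send_rows", "data": {"commands": [[0,0,-0.025,0],[0,0,-0.055,0],[0,0,-0.085,0],[0,0,-0.105,0],[0,0,-0.105,0]]}}

```text
t: 8.4
tool_pos: [0.4851, 0.0065, 0.2214]
ee_rot: [1.0, 0.016, 0.004, 0.0]
ft_force: [0.5, 0.3, -0.7]
width: -0.003
```

>>> {"op": "send_rows", "data": {"commands": [[0,0.03,0,0],[0,0.07,0,0],[0,0.11,0,0],[0,0.15,0,0],[0,0.18,0,0]]}}

```text
t: 8.82
tool_pos: [0.4879, -0.1773, 0.2162]
ee_rot: [1.0, 0.015, -0.0, 0.0]
ft_force: [0.4, -0.8, 0.7]
width: -0.0
```

>>> {"op": "send_rows", "data": {"commands": [[0,0.02,0,0],[0,0.03,0,0],[0,0.03,0,0],[0,0.03,0,0],[0,0.03,0,0]]}}

```text
t: 9.23
tool_pos: [0.4899, -0.2017, 0.2163]
ee_rot: [1.0, 0.017, 0.0, -0.0]
ft_force: [0.7, 1.2, 0.6]
width: -0.0
```

```bash
python3 - <<'E'
from h import *
c=cap('top','t5'); cap('scene','s5')
plan(*tgt(3,.038),.07); print(get_state()['dq'].round(3))
c0=dict(np.load('pics/top0.npz'))
for n in F:
    x,y=tgt(n,.0)
    for dd in (.055,.03,-.02):
        p=np.array([[*tgt(n,dd),.115]]); q,_=cv2.projectPoints(p,c['rvec'],c['tvec'],c['K'],None); u,v=q.ravel()
        print(n,dd,world(c,u,v).round(4),world(c0,u,v).round(4))
E
```

```text
t 9.33 pos [ 0.4899 -0.2018  0.2164] tz [ 0.  0. -1.] F [-0.24  0.57 -0.16] w 0.0
tool delta [ 0.0038 -0.2076  0.1465] yaw+ 0.2 len 0.254
[ 0.002 -0.002  0.007 -0.003  0.003  0.     0.   ]
4 0.055 [ 0.4727 -0.0907  0.1136] [ 0.4722 -0.0903  0.1179]
4 0.03 [ 0.4978 -0.09    0.113 ] [ 0.4976 -0.0899  0.1143]
4 -0.02 [ 0.5475 -0.0882  0.1151] [ 0.5482 -0.0886  0.1111]
3 0.055 [0.4798 0.0064 0.0072] [0.4694 0.0053 0.1176]
3 0.03 [0.4991 0.0065 0.0773] [0.495  0.0061 0.1121]
3 -0.02 [0.5412 0.0074 0.1346] [0.5447 0.0077 0.1143]
2 0.055 [0.4666 0.1019 0.1154] [0.4667 0.102  0.1141]
2 0.03 [0.4915 0.1026 0.1159] [0.4912 0.1023 0.1182]
2 -0.02 [0.5409 0.1038 0.1189] [0.5413 0.1041 0.1166]
1 0.055 [0.4639 0.1986 0.1114] [0.4637 0.198  0.1142]
1 0.03 [0.4886 0.1986 0.1149] [0.4883 0.198  0.1177]
1 -0.02 [0.5377 0.1991 0.1201] [0.5385 0.2    0.1156]
```

View pics/t5.png

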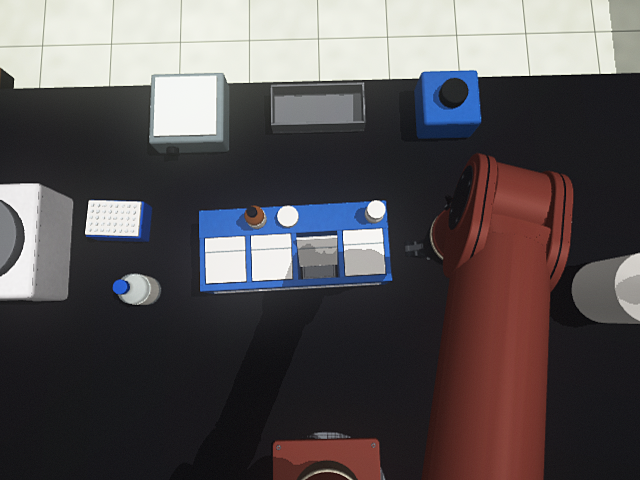

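View pics/s5.png

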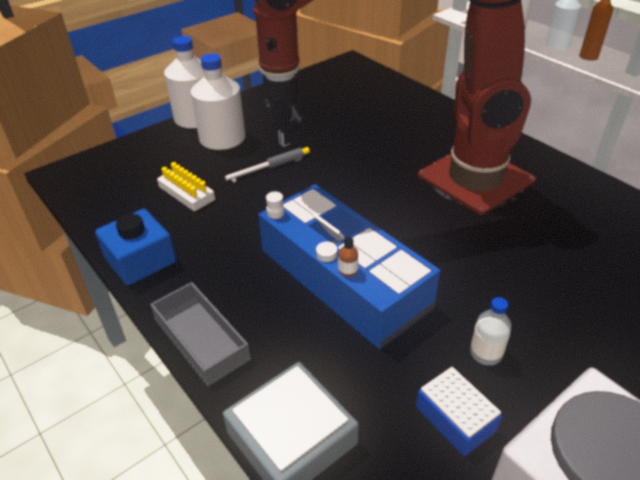

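The top view shows flap 3 open at about (318,258), the others flush and the bystanders unmoved. I fit a plane to check the final tilt with the arm clear.

```bash
python3 - <<'E'
from h import *
c=dict(np.load('pics/top0.npz')) ; c=dict(np.load('pics/t5.npz'))
for v in range(230,285,4): print(v,world(c,316,v).round(4),c['pixels'][v,316])
for r in [(240,264),(242,260),(250,264)]:
    m=np.zeros((480,640),bool); m[r[0]:r[1],303:332]=1; print(r,tilt(c,m))
E
```

```text
230 [0.5577 0.0086 0.1189] [ 63 119 207]
234 [0.5548 0.0093 0.0878] [36 50 79]
238 [0.5378 0.0088 0.1371] [227 224 219]
242 [0.5307 0.0091 0.1296] [171 169 166]
246 [0.524  0.0094 0.1191] [167 166 162]
250 [0.5175 0.0098 0.1065] [172 170 166]
254 [0.5105 0.0101 0.0952] [132 129 128]
258 [0.5037 0.0105 0.0822] [132 130 128]
262 [0.4967 0.0109 0.0683] [130 129 126]
266 [0.495  0.0121 0.0033] [83 87 91]
270 [0.4857 0.0123 0.0033] [93 95 98]
274 [0.4763 0.0125 0.005 ] [92 94 99]
278 [0.4651 0.0123 0.0302] [ 66  77 103]
282 [0.4497 0.0111 0.1169] [ 45  74 132]
(240, 264) (np.float64(60.362650965970175), np.float64(1.0535270045883152), array([-0.869, -0.022,  0.495]), array([0.5146, 0.0078, 0.1018]), np.float64(0.0011))
(242, 260) (np.float64(60.33758805090407), np.float64(1.053089574200264), array([-0.869, -0.024,  0.495]), array([0.5164, 0.0077, 0.1049]), np.float64(0.0011))
(250, 264) (np.float64(60.569810168950454), np.float64(1.0571426147561283), array([-0.871, -0.02 ,  0.491]), array([0.5061, 0.0082, 0.087 ]), np.float64(0.001))
```

The tilt is 1.05 rad, so the flap stayed at its stop. Handing in.

```bash
python3 -c "
from h import *
print(robot.hand_in())"
```

```text
the job is handed in; nothing more can be done
None
```

Flap 3 is the one over the empty bin. I pushed it fully open, drew the arm back and handed the job in; no verdict was reported.

- **Pressing:** Flap 4 was blocked, with 23 N upward (25 N in all) and no real travel, so I left it. That was harder than a "light" press but under the 50 N limit. Flap 3 gave way at about 2 N, so I never pressed flaps 1 and 2.
- **Opening:** I pushed flap 3 to its stop, where the force rose to about 15 N. The wrist camera then put the tilt at 1.057 rad.
- **Last checks:** With the arm clear, the top camera put flap 3 at 1.05 rad, so it stayed open. The other flaps showed level within the depth noise. The bystanders looked unmoved in the top and scene views, though I did not measure their positions.
- **Disagreement:** A rough two-point reading from the top camera gave 0.94 rad for flap 3. Plane fits over the whole flap gave 1.05, so I put the difference down to depth noise of a few millimetres.
- **Time:** The arm finished at 9.3 s of the 48 s allowed, standing clear of the station.

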